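Hang the canister shelf on the slotted rack

TASK

Put up the loose steel shelf on the slotted rack: pass its two claws through the free upper pair of slots, hook them over the slots' lower edges and press the shelf straight down until both spring catches snap and it sits fully home and level. Then stand the lidded metal canister upright on the shelf's tray and let go. Do not tip the canister over on the way, and leave the bottles, timer and tape dispenser where they stand.

Things in the scene. Friction and masses are not known exactly. Their poses are not given: they have to be found in the camera images.
- rack: Fixed steel rack: base plate 120 x 250 x 12 mm, two uprights 30 mm wide, 35 deep, 215 high, centres 140 mm apart, 112 mm clear between them. Origin: on the counter midway between the uprights, in the plane of their front faces. x points from the front into the rack (shelf is pushed along +x), y to the left upright, z up. The lower slots carry a fixed shelf with a carton, top 87 mm, 70 mm deep.
- home (a point): Where the shelf origin is when the shelf is fully home: (-1.5, 0, 117) mm in the rack's frame, axes as the rack's. Two pads at the shelf's back then bear on the uprights' fronts. Nothing is in the way in front of or above it.
- slot_left (a point): Middle of the lower edge of the free upper slot in the left (+y) upright, on its front face, 165 mm above the counter; axes as the rack's. Slot 13 mm wide, 34 mm tall, through a 5 mm wall; hollow behind, open at the back.
- slot_right (a point): The same in the right (-y) upright. Behind each upper slot is a spring roller catch: a hooked shelf merely let go rests on the rollers 11 to 13 mm too high, leaning forward. About 15 N downwards in all pushes them back; they snap over the claws' toes 6 mm above home, then draw the shelf down and hold it.
- shelf: Loose folded-steel shelf, about 0.35 kg, standing on its tray on the counter, the way up it hangs. Origin: middle of the back plate's rear face, at the underside. x out of the back (to the rack when hung), y left, z up. Tray x -115 to -8, y +-85, floor 4 thick, lips 12 high on front and ends. Back plate x -8 to 0, y +-85, 60 high, gripping ear at its middle to 82 high. All mm.
- claw_left (a point): Middle of the left claw's tang underside at the back plate's rear face: (0, 70, 48) mm in the shelf's frame; it comes to sit on the slot's lower edge. Claw 7 mm wide, 17 mm long, z 34 to 58 mm: a 10 mm high tang, and behind a 6.5 mm gap a hook down to z = 34 with a round toe. It passes the slot with the shelf 15 to 23 mm above home (19 is the middle), then goes down.
- claw_right (a point): The same for the right claw: (0, -70, 48) mm in the shelf's frame.
- shelf_ear (a point): Middle of the shelf's gripping ear: (-5, 0, 68) mm in the shelf's frame, 14 mm below the ear's top. The ear is 60 mm wide (y) and 10 mm thick (x): pinch it across its thickness, along the shelf's x. Axes as the shelf's.
- tray_mid (a point): Middle of the tray's upper surface: (-62, 0, 4) mm in the shelf's frame. The clear floor is 103 mm deep (x) and 162 mm wide (y).
- canister: Loose round metal canister, 53 mm diameter, flat rim at 78 mm, with a small knob on the lid to 92 mm, about 0.2 kg. Origin: centre of its underside; z up along its axis.
- bottle_a: Bystander: small amber glass bottle, 38 mm diameter, 85 mm tall. Origin at its underside.
- bottle_b: Bystander: amber glass bottle, 46 mm diameter, 105 mm tall. Origin at its underside.
- timer: Bystander: black digital timer, 28 x 100 x 65 mm (x, y, z). Origin at its underside.
- dispenser: Bystander: tape dispenser, 100 x 32 mm, 55 mm tall. Origin at its underside.
Not all that is in view belongs to the job. What is shaped like the shelf but orange or turquoise is not meant.

How it is judged:
By the outcome, as a careful person would: the job done as asked, in the order asked, and still so for the second after the job is handed in, with the robot touching nothing.
It also fails if it takes over 58 s, if anything falls off the work surface, if the arm or the gripper's body presses on something with over 40 N, if the wrist force passes 120 N, or if a joint passes its speed limit or range.

ROBOT

A 6-joint arm with a two-finger parallel gripper is mounted at the origin on the work surface. World frame = base frame: x ahead of the robot, y to its left, z up, the work surface at z = 0. Lengths are in mm, angles in rad, forces in N, time in s.
With the tool pointing down it reaches from about 275 to 750 mm from the base axis. Payload 10.2 kg.
Tool frame: the origin (TCP) lies midway between the tips of the shut fingers; the grasp point (between the pads) lies 19 mm behind it; z points along the fingers, y is the direction in which the jaws open and shut (so a half turn about z gives the same grasp; the last joint's range is limited). The gripper opens to 85 mm and grips with 20 to 120 N. Pads are 22 mm wide; open, the fingers measure 114 mm over their backs; the gripper's body (76 mm by 85 mm) begins 54 mm behind the grasp point. The pads swing forward as they close: fully open they stand 13 mm farther back than shut.
Start: joints at [1.076, 0.313, 1.498, -0, 1.331, -0.223], TCP at [140.957, 505.729, 231.294] pointing down, gripper open.
Joint ranges: [-2.94, 2.94], [-0.97, 2.17], [0.19, 2.56], [-1.23, 4.37], [0.02, 3.11], [-2.88, 2.88]. Speed limits (rad/s): [2.39, 2.39, 3.01, 3.14, 3.14, 3.14].

INTERFACE

Orientations are given as a unit quaternion [w, x, y, z].
In Python, from rig import ctrl gives the robot as it stands.
- The arm moves only by the tool carry_out, never from a script. Its argument "plan" is a list of rows, each a list of 3 entries, a list of its own where there are three numbers: the finger opening in mm, from 0 to 85.4, then the shift along the tool's x, y, z in mm, then the turn, a rotation vector about the tool's x, y, z in units of 6 degrees (1.0 is 6 degrees). In form: [[grip, [x, y, z], [ax, ay, az]], ...]. A call has 1 to 20 rows; each row shifts and turns the commanded pose from where the row before left it, along the tool's axes as they then stand; what a row does not reach is not made up. A row lasts 1/12 s, in which the tool goes at most 41.7 mm and 7.16 degrees, less where a joint would pass 70% of its speed; a pose out of reach is approached as far as the arm can. A call with a gripper value outside its range is refused whole. The fingers move at their own pace and stop on an object; "grip_force" is the grip in N (left out, the last holds). Time passes only in rows, so rows that do not move let the fingers close. It gives the time, the measured TCP pose, the force and the opening at its end, in the units of the state.
- ctrl.sense(): the state, without advancing time (a new reading comes with each control period).
- ctrl.capture(name): name is "scene" or "top" or "wrist"; returns a dict with "color" (400x640x3 uint8, blue, green, red), "range_z" (400x640 float32, mm along the optical axis (not along the pixel's ray), 0 where there is no reading), "fx", "fy", "cx", "cy" (pixels), "cam_to_world" (4x4, takes a point from camera to world coordinates); the wrist camera has in their place "tool_from_camera" (4x4, takes a point from camera to tool coordinates, whose origin is the TCP and whose axes are the flange's). Camera axes: x right, y up, looking along -z (the intrinsics and any distortion apply to the point x, -y, -z); pixel columns grow to the right and rows downward; lengths in mm; the calibration is good to about 2 mm. A picture is of the moment at which its call begins: read the wrist's pose just before it.
- ctrl.finish_job(): hands the job in, once; it reports no verdict.
The state is a dict: "time_s": time; "joints": joint angles; "dq": joint speeds; "tau": joint torques, N m; "eef_pos": TCP position; "ee_rot": TCP orientation; "force": force on the tool from outside, world axes, zero at the start; "wrist_torque": the same for the moment, N m; "grip_width": opening from 0.0 (shut) to 1.0 (fully open).
Only numpy, scipy, OpenCV 4.12 (cv2) and the standard library are available. Lean on these libraries where they do the work, as an engineer would, in place of code of your own. Each camera call takes 0.05 s, during which the arm holds its last target.

## Working session

There is one attempt and no reset: what is moved stays moved. The work goes in short steps, Python scripts to look and compute and a tool call to move; the robot and the scene stay as the last step left them, time stands still between calls to the robot, and variables do not carry over. Pictures are saved under pics/ and viewed, and the job is handed in when it is done.

Besides the shell and the picture viewer there is one more tool, called after "Call:" in YAML: its name, and indented under it one key for each argument. carry_out: Moves the arm, as the interface text tells. Its arguments: {"type":"object","properties":{"plan":{"type":"array"},"grip_force":{"type":"number"}},"required":["plan"]}

```bash
ls; mkdir -p pics
python3 - <<'E'
from rig import ctrl
import cv2,pickle
print(ctrl.sense())
for n in("scene","top","wrist"):
    d=ctrl.capture(n); pickle.dump(d,open(n+'0.pkl','wb')); cv2.imwrite(f'pics/{n}0.png',d['color'])
    print(n,d['fx'],d['fy'],d['cx'],d['cy'],d.get('cam_to_world',d.get('tool_from_camera')), [k for k in d])
E
```

```text
pics
{'time_s': 0.0, 'joints': array([ 1.07559732e+00,  3.13459735e-01,  1.49843867e+00, -1.72400692e-05,
        1.33099709e+00, -2.23386160e-01]), 'dq': array([-1.66604778e-03,  1.11784885e-03,  2.69520380e-04,  1.97200015e-04,
        3.48636851e-04, -6.82878010e-05]), 'tau': array([ 9.82009055e-05, -4.12268829e+01, -2.59737629e+01, -2.02131164e-04,
        4.23485355e-03,  4.31456010e-05]), 'eef_pos': array([140.83448659, 505.49017771, 230.72949596]), 'ee_rot': array([-2.21210490e-04,  1.35486368e-01,  9.90778996e-01, -6.12769946e-04]), 'force': array([ 0.10253897, -0.19059194, -0.29990807]), 'wrist_torque': array([ 0.09709583, -0.02709532, -0.00690601]), 'grip_width': 1.0042983567319281}
scene 495.2294723868053 495.2294723868053 317.3291708911785 211.25453910688088 [[ 4.84820773e-01 -4.84568191e-01  7.28108842e-01  1.30767639e+03]
 [ 8.74516417e-01  2.56173622e-01 -4.11820485e-01 -4.23895952e+02]
 [ 1.30328280e-02  8.36402262e-01  5.47961132e-01  7.46450583e+02]
 [ 0.00000000e+00  0.00000000e+00  0.00000000e+00  1.00000000e+00]] ['color', 'range_z', 'fx', 'fy', 'cx', 'cy', 'cam_to_world']
top 495.5147992938569 495.5147992938569 330.11996599884424 197.74766826910403 [[ 6.29746956e-02  9.77544039e-01 -2.01101564e-01  1.91465848e+02]
 [-9.98011353e-01  6.22366406e-02 -9.99695917e-03  2.74081812e+01]
 [ 2.74341795e-03  2.01331200e-01  9.79519383e-01  1.45788695e+03]
 [ 0.00000000e+00  0.00000000e+00  0.00000000e+00  1.00000000e+00]] ['color', 'range_z', 'fx', 'fy', 'cx', 'cy', 'cam_to_world']
wrist 333.94619112495394 333.94619112495394 316.16782673241244 200.74387518865177 [[-2.35455130e-04  9.54230515e-01  2.99072011e-01  7.77996481e+01]
 [ 9.99999950e-01  1.61530724e-04  2.71899641e-04 -4.28278739e-01]
 [ 2.11145617e-04  2.99072060e-01 -9.54230506e-01 -1.42506062e+02]
 [ 0.00000000e+00  0.00000000e+00  0.00000000e+00  1.00000000e+00]] ['color', 'range_z', 'fx', 'fy', 'cx', 'cy', 'tool_from_camera']
```

View pics/scene0.png

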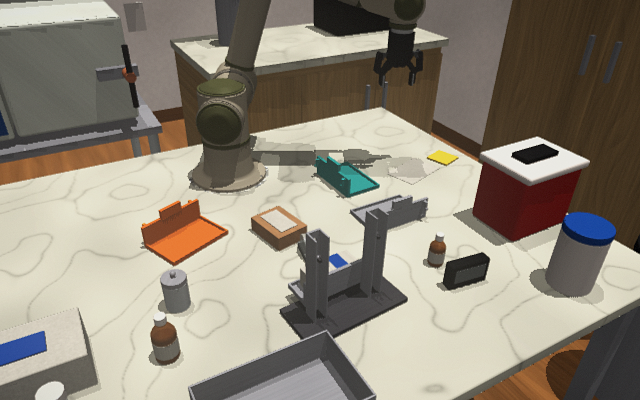

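View pics/top0.png

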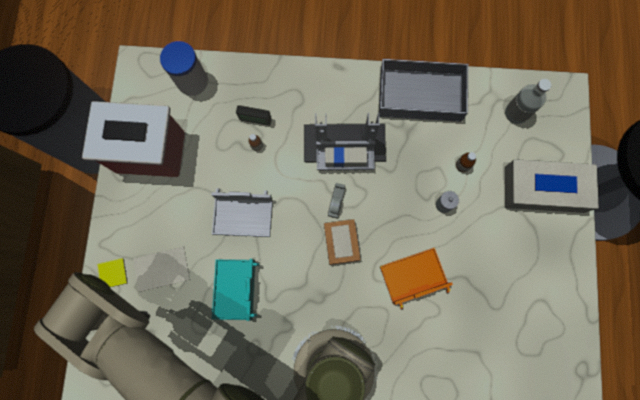

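View pics/wrist0.png

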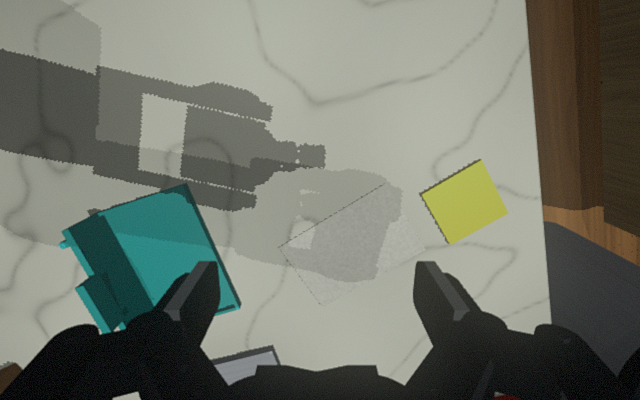

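The top view (up = +x, left = +y) shows several candidates.
- **Shelf:** grey steel at top (243,213), turquoise at (236,290), orange at (415,277). I choose the grey one.
- **Canister:** the small grey one at (447,203). The blue-lid tub at (180,60) and the grey bottle at (525,100) are not it.
- **Rack:** at (345,145), with its front facing down, towards the robot.

```bash
cat > h.py <<'E'
import numpy as np,cv2,pickle
from scipy.spatial.transform import Rotation as R
def q2R(q): return R.from_quat([q[1],q[2],q[3],q[0]]).as_matrix()
def cloud(d,T=None):
    T=d['cam_to_world'] if T is None else T
    z=d['range_z'];v,u=np.mgrid[0:400,0:640]
    P=np.stack([(u-d['cx'])/d['fx']*z,-(v-d['cy'])/d['fy']*z,-z],-1)
    W=P@T[:3,:3].T+T[:3,3]; W[z==0]=np.nan
    return W
def wristT(d,s):
    T=np.eye(4);T[:3,:3]=q2R(s['ee_rot']);T[:3,3]=s['eef_pos'];return T@d['tool_from_camera']
def ray(d,u,v,zp,T=None):
    T=d['cam_to_world'] if T is None else T
    r=T[:3,:3]@np.array([(u-d['cx'])/d['fx'],-(v-d['cy'])/d['fy'],-1.]);o=T[:3,3]
    return o+r*(zp-o[2])/r[2]
E
python3 - <<'E'
from h import *
d=pickle.load(open('top0.pkl','rb'));W=cloud(d)
c=d['color']
a=cv2.resize(c[180:245,200:285],None,fx=7,fy=7,interpolation=cv2.INTER_NEAREST)
b=cv2.resize(c[100:190,290:400],None,fx=6,fy=6,interpolation=cv2.INTER_NEAREST)
cv2.imwrite('pics/topshelf.png',a);cv2.imwrite('pics/toprack.png',b)
s=pickle.load(open('scene0.pkl','rb'));c=s['color']
cv2.imwrite('pics/scshelf.png',cv2.resize(c[180:350,260:440],None,fx=4,fy=3.5,interpolation=cv2.INTER_NEAREST))
for n,(u,v) in dict(table=(300,250),shelf=(243,215),can=(447,203),botA=(255,143),botB=(467,160),timer=(253,115),disp=(337,200),carton=(340,157)).items():
    print(n,W[v-1:v+2,u-1:u+2].reshape(-1,3).mean(0).round(0))
E
```

```text
table [329. 121.  -1.]
shelf [421. 298.   2.]
can [ 481. -291.   77.]
botA [629. 273.  58.]
botB [ 610. -346.   80.]
timer [714. 286.  63.]
disp [475.  21.  51.]
carton [598.  21.  74.]
```

View pics/topshelf.png

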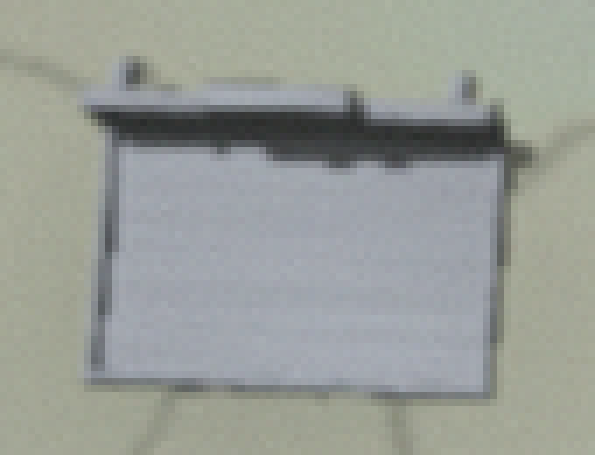

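View pics/toprack.png

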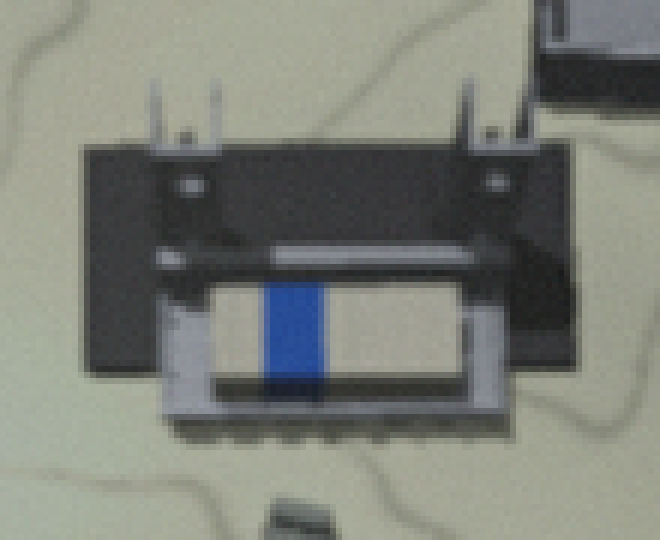

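View pics/scshelf.png

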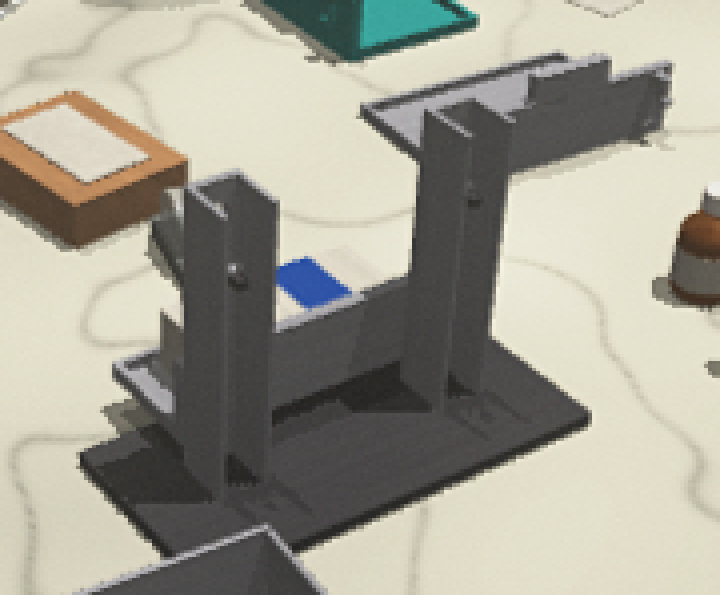

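Run:
```python
from h import *
d=pickle.load(open('top0.pkl','rb'));W=cloud(d)
def reg(u0,u1,v0,v1,z0,z1):
    P=W[v0:v1,u0:u1].reshape(-1,3);P=P[(P[:,2]>z0)&(P[:,2]<z1)];return P
for n,a in dict(plate=(200,285,180,245,45,66),ear=(200,285,180,245,70,90),tray=(200,285,180,245,1,10),ul=(300,345,100,190,205,225),ur=(345,400,100,190,205,225),low=(300,400,100,190,78,95),can=(430,465,185,220,70,84)).items():
    P=reg(*a)
    if len(P)<4: print(n,len(P));continue
    r=cv2.minAreaRect(P[:,:2].astype(np.float32))
    print(n,len(P),P.mean(0).round(1),r)
```

```text
plate 179 [472.6 298.9  57.3] ((476.4954833984375, 299.7952575683594), (170.43482971191406, 23.495389938354492), 88.9161376953125)
ear 94 [470.2 299.   79.8] ((470.2638854980469, 299.58935546875), (11.137321472167969, 59.21330261230469), 1.1598176956176758)
tray 2467 [424.7 300.7   4.1] ((431.0426025390625, 303.17547607421875), (195.14059448242188, 255.96847534179688), 3.8670520782470703)
ul 52 [649.6  76.8 213.9] ((657.635498046875, 77.67050170898438), (37.060630798339844, 26.67969512939453), 3.755842924118042)
ur 74 [662.2 -62.9 213.2] ((667.4580688476562, -61.343475341796875), (34.78998565673828, 30.04746437072754), 3.484745740890503)
low 393 [626.8   3.6  83.4] ((622.2366943359375, -0.0197601318359375), (83.01396942138672, 169.96432495117188), 13.75432300567627)
can 252 [ 491.2 -297.7   76.8] ((491.69110107421875, -298.65228271484375), (51.05229949951172, 50.38304138183594), 2.7854981422424316)
```

Call:
carry_out:
  plan:
    - [85,[0,0,0],[0,0,1.11]]
    - [85,[0,0,0],[0,0,1.11]]
    - [85,[0,0,0],[0,0,1.11]]
    - [85,[0,0,0],[0,0,1.11]]
    - [85,[0,0,0],[0,0,1.11]]
    - [85,[0,0,0],[0,0,1.11]]
    - [85,[0,0,0],[0,0,1.11]]
    - [85,[0,0,0],[0,0,1.11]]
    - [85,[0,0,0],[0,0,1.11]]
    - [85,[0,0,0],[0,0,1.11]]
    - [85,[0,0,0],[0,0,1.11]]
    - [85,[-20,36,3],[0,0,0]]
    - [85,[-20,36,3],[0,0,0]]
    - [85,[-20,36,3],[0,0,0]]
    - [85,[-20,36,3],[0,0,0]]
    - [85,[-20,36,3],[0,0,0]]
    - [85,[-20,36,3],[0,0,0]]
    - [85,[-20,36,3],[0,0,0]]
    - [85,[-20,36,3],[0,0,0]]
    - [85,[-20,36,3],[0,0,0]]

```text
time_s: 1.82
eef_pos: [470.1, 331.0, 204.0]
ee_rot: [-0.0, 0.7, 0.714, -0.0]
force: [-0.2, 0.5, 0.3]
grip_width: 0.994
```

Call:
carry_out:
  plan:
    - [85,[0,0,0],[0,0,0]]
    - [85,[0,0,0],[0,0,0]]
    - [85,[0,0,0],[0,0,0]]

```text
time_s: 2.07
eef_pos: [468.1, 332.5, 204.0]
ee_rot: [-0.0, 0.7, 0.714, -0.0]
force: [-0.7, 0.8, 0.3]
grip_width: 0.998
```

```bash
cat > w.py <<'E'
import sys
from h import *
from rig import ctrl
def shot(n):
    s=ctrl.sense();d=ctrl.capture("wrist");d['T']=wristT(d,s);d['s']=s
    pickle.dump(d,open(n+'.pkl','wb'));cv2.imwrite(f'pics/{n}.png',d['color'])
    Rm=q2R(s['ee_rot']);print(s['time_s'],s['eef_pos'].round(1),'xaxis',Rm[:,0].round(4),'z',Rm[:,2].round(4),'F',s['force'].round(1),s['wrist_torque'].round(2),s['grip_width'])
    return d,cloud(d,d['T'])
E
python3 - <<'E'
from w import *
d,W=shot('w1')
def f(n,z0,z1,x0,x1,y0,y1):
    P=W.reshape(-1,3);P=P[(P[:,2]>z0)&(P[:,2]<z1)&(P[:,0]>x0)&(P[:,0]<x1)&(P[:,1]>y0)&(P[:,1]<y1)]
    if len(P)>5: print(n,len(P),P.mean(0).round(1),cv2.minAreaRect(P[:,:2].astype(np.float32)))
f('plate',50,66,440,500,200,400);f('ear',75,90,440,500,250,350)
E
```

```text
2.0667 [468.1 332.5 204. ] xaxis [-2.020e-02  9.998e-01 -1.000e-04] z [-9.e-04 -1.e-04 -1.e+00] F [-0.7  0.8  0.3] [-0.02 -0.    0.03] 0.9979259189423518
plate 1211 [473.4 313.3  59.2] ((476.9226379394531, 300.27728271484375), (21.566120147705078, 169.76382446289062), 1.1500147581100464)
ear 771 [470.7 302.5  81.7] ((470.9411315917969, 300.59527587890625), (9.497133255004883, 59.45753860473633), 1.1085326671600342)
```

View pics/w1.png

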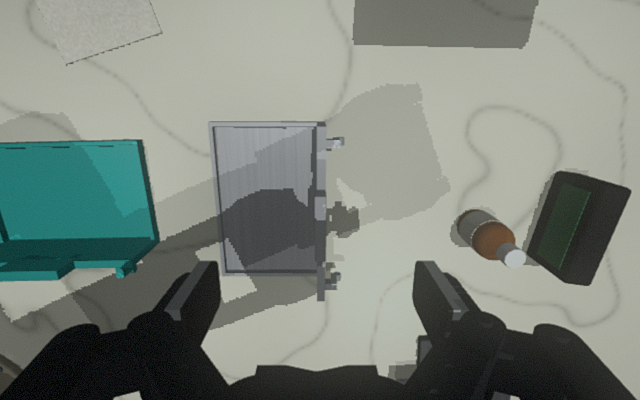

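Wrist view: grey shelf centred about (270,200), ear at (321,220), claws at (335,142) and (332,285); sizes agree (ear 59 × 9.5 mm, top at 81.7). Before grasping, I'll look at the rack with the same camera and orientation.

Call:
carry_out:
  plan:
    - [85,[-29,16,-13],[0,0,0]]
    - [85,[-29,16,-13],[0,0,0]]
    - [85,[-29,16,-13],[0,0,0]]
    - [85,[-29,16,-13],[0,0,0]]
    - [85,[-29,16,-13],[0,0,0]]
    - [85,[-29,16,-13],[0,0,0]]
    - [85,[-29,16,-13],[0,0,0]]
    - [85,[-29,16,-13],[0,0,0]]
    - [85,[-29,16,-13],[0,0,0]]
    - [85,[-29,16,-13],[0,0,0]]
    - [85,[0,0,0],[0,0,0]]
    - [85,[0,0,0],[0,0,0]]
    - [85,[0,0,0],[0,0,0]]

```text
time_s: 3.2
eef_pos: [633.9, 47.1, 334.1]
ee_rot: [-0.0, 0.699, 0.715, -0.0]
force: [0.0, -0.3, 0.6]
grip_width: 0.997
```

Run:
```python
from w import *
d,W=shot('w2')
P=W.reshape(-1,3)
for n,y0,y1 in(('L',40,110),('R',-100,-30)):
    Q=P[(P[:,2]>207)&(P[:,2]<223)&(P[:,0]>600)&(P[:,0]<720)&(P[:,1]>y0)&(P[:,1]<y1)]
    print(n,len(Q),Q.mean(0).round(1),cv2.minAreaRect(Q[:,:2].astype(np.float32)))
Q=P[(P[:,2]>75)&(P[:,2]<95)&(P[:,0]>560)&(P[:,0]<655)&(abs(P[:,1])<110)]
print(len(Q),cv2.minAreaRect(Q[:,:2].astype(np.float32)),Q.mean(0))
```

```text
3.2 [633.9  47.1 334.1] xaxis [-2.200e-02  9.998e-01  4.000e-04] z [-6.e-04  4.e-04 -1.e+00] F [ 0.  -0.3  0.6] [-0.02  0.   -0.03] 0.9965138847325216
L 660 [653.7  78.3 214.1] ((657.93994140625, 78.33148193359375), (34.880191802978516, 30.389604568481445), 4.2349443435668945)
R 703 [666.1 -60.3 212.8] ((668.448486328125, -61.234535217285156), (35.11274337768555, 32.14033126831055), 4.176502227783203)
3894 ((617.3112182617188, 7.655609130859375), (171.25418090820312, 75.13037109375), 89.88768005371094) [614.51036228   8.7974259   78.73762597]
```

View pics/w2.png

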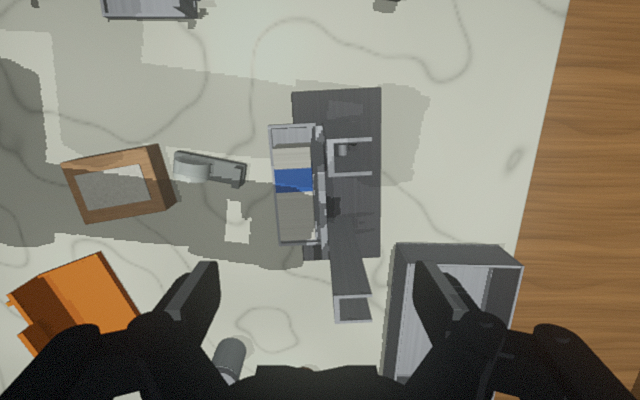

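Call:
carry_out:
  plan:
    - [85,[25.7,-15.7,4],[0,0,0]]
    - [85,[25.7,-15.7,4],[0,0,0]]
    - [85,[25.7,-15.7,4],[0,0,0]]
    - [85,[25.7,-15.7,4],[0,0,0]]
    - [85,[25.7,-15.7,4],[0,0,0]]
    - [85,[25.7,-15.7,28],[0,0,0]]
    - [85,[25.7,-15.7,28],[0,0,0]]
    - [85,[25.7,-15.7,28],[0,0,0]]
    - [85,[25.7,-15.7,28],[0,0,0]]
    - [85,[25.7,-15.7,28],[0,0,0]]
    - [85,[0,0,20],[0,0,0]]
    - [85,[0,0,20],[0,0,0]]
    - [85,[0,0,0],[0,0,0]]
    - [85,[0,0,0],[0,0,0]]
    - [85,[0,0,0],[0,0,0]]

```text
time_s: 4.5
eef_pos: [472.4, 299.9, 135.7]
ee_rot: [0.0, 0.7, 0.714, 0.001]
force: [-0.1, 0.2, -0.1]
grip_width: 0.995
```

Run:
```python
from w import *
d,W=shot('w3')
P=W.reshape(-1,3)
Q=P[(P[:,2]>75)&(P[:,2]<90)&(P[:,0]>455)&(P[:,0]<490)&(P[:,1]>250)&(P[:,1]<350)]
print(len(Q),Q.mean(0),cv2.minAreaRect(Q[:,:2].astype(np.float32)))
```

```text
4.5 [472.4 299.9 135.7] xaxis [-2.100e-02  9.998e-01  7.000e-04] z [ 1.8e-03  7.0e-04 -1.0e+00] F [-0.1  0.2 -0.1] [-0.02 -0.01  0.  ] 0.9950415901603857
1448 [470.57842103 301.68021551  81.70151087] ((470.5830078125, 300.05792236328125), (9.85176944732666, 60.2567253112793), 1.216072916984558)
```

View pics/w3.png

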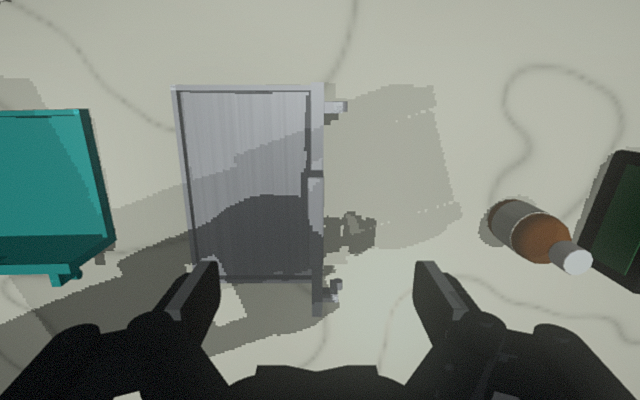

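Call:
carry_out:
  plan:
    - [85,[0,-1.8,28],[0,0,0]]
    - [85,[0,0,28],[0,0,0]]
    - [85,[0,0,20],[0,0,0]]
    - [85,[0,0,10.5],[0,0,0]]
    - [85,[0,0,0],[0,0,0]]
    - [85,[0,0,0],[0,0,0]]
    - [0,[0,0,0],[0,0,0]]
    - [0,[0,0,0],[0,0,0]]
    - [0,[0,0,0],[0,0,0]]
    - [0,[0,0,0],[0,0,0]]
    - [0,[0,0,0],[0,0,0]]
    - [0,[0,0,0],[0,0,0]]
    - [0,[0,0,0],[0,0,0]]
    - [0,[0,0,0],[0,0,0]]
  grip_force: 100

```text
time_s: 5.72
eef_pos: [470.8, 299.5, 48.2]
ee_rot: [0.0, 0.7, 0.714, 0.0]
force: [-0.6, 0.4, 4.4]
grip_width: 0.105
```

Run:
```python
from w import *
d,W=shot('w4')
print(d['s']['joints'])
```

```text
5.7167 [470.8 299.5  48.2] xaxis [-2.040e-02  9.998e-01  3.000e-04] z [ 1.e-03  3.e-04 -1.e+00] F [-0.6  0.4  4.4] [-0.1   0.   -0.03] 0.10514109172610343
[ 3.56635616e-01  5.90370102e-01  1.59930929e+00 -6.47216214e-05
  9.50867955e-01  3.36286756e-01]
```

View pics/w4.png

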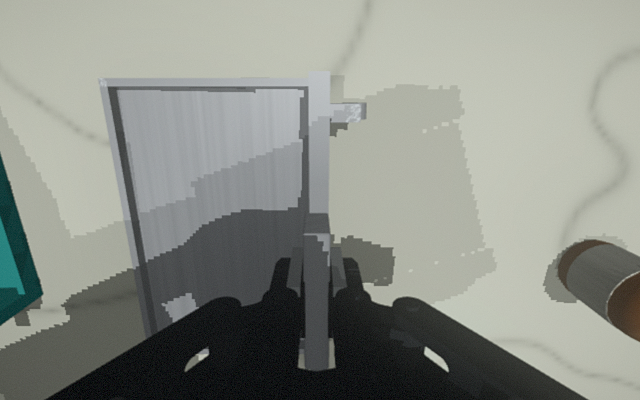

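Call:
carry_out:
  plan:
    - [0,[0,0,-10],[0,0,0]]
    - [0,[0,0,-20],[0,0,0]]
    - [0,[0,0,-30],[0,0,0]]
    - [0,[0,0,-30],[0,0,0]]
    - [0,[0,0,-30],[0,0,0]]
    - [0,[0,0,-30],[0,0,0]]
    - [0,[0,0,0],[0,0,0]]
    - [0,[0,0,0],[0,0,0]]
    - [0,[0,0,0],[0,0,0]]
    - [0,[0,0,0],[0,0,0]]

```text
time_s: 6.6
eef_pos: [469.6, 299.1, 196.1]
ee_rot: [-0.001, 0.7, 0.714, -0.002]
force: [0.7, -0.1, -3.0]
grip_width: 0.103
```

Run:
```python
from w import *
d,W=shot('w5')
d4=pickle.load(open('w4.pkl','rb'))
for dd in(d4,d):
    C=cloud(dd,dd['tool_from_camera'])
    # tray floor: tool-frame plane fit; region of tray
    m=np.zeros((400,640),bool);m[120:230,150:290]=1
    P=C[m];P=P[np.isfinite(P[:,2])]
    A=np.c_[P[:,:2],np.ones(len(P))]
    k=np.ones(len(P),bool)
    for _ in range(5):
        c=np.linalg.lstsq(A[k],P[k,2],rcond=None)[0];r=P[:,2]-A@c;k=abs(r)<2
    print('floor z=',c.round(4),k.mean(), 'deg x,y',np.degrees(c[:2]).round(2))
    # left end of plate & claw
    m=np.zeros((400,640),bool);m[60:230,295:335]=1
    P=C[m];P=P[abs(P[:,2]-(-11))<4];print('plate top',len(P),P.min(0),P.max(0),np.median(P,0)); print(cv2.minAreaRect(P[:,:2].astype(np.float32)))
    m=np.zeros((400,640),bool);m[95:135,333:375]=1
    P=C[m];P=P[P[:,2]<20];print('claw',len(P),P.min(0),P.max(0),np.median(P,0))
```

```text
6.6 [469.6 299.1 196.1] xaxis [-0.0203  0.9998 -0.0011] z [-0.0032 -0.0012 -1.    ] F [ 0.7 -0.1 -3. ] [ 0.02 -0.13  0.01] 0.10255328702177391
floor z= [5.00000e-04 1.20000e-03 4.43494e+01] 0.9986966438579342 deg x,y [0.03 0.07]
plate top 3064 [ 29.62323193  -6.09266347 -14.99097639] [85.25748154  5.58507608 -7.89724399] [ 60.57327002  -0.24368287 -11.60184132]
((57.37992858886719, 0.0815744400024414), (55.92506790161133, 10.263218879699707), 2.1570756435394287)
claw 647 [ 66.89167522   5.04308493 -11.47902392] [73.93332556 20.7137117  12.96705283] [70.6170832  11.43320243 -9.42494314]
floor z= [-4.00000e-04  2.00000e-04  4.44352e+01] 0.9986956238179091 deg x,y [-0.02  0.01]
plate top 3076 [ 29.79876933  -6.08874688 -14.9601743 ] [85.28718592  5.60607821 -7.78789314] [ 60.60922851  -0.22762107 -11.59177573]
((57.49565887451172, 0.08809995651245117), (55.82126998901367, 10.237161636352539), 2.1829519271850586)
claw 652 [ 67.06836167   5.03793897 -11.77488415] [73.95506219 20.90440038 12.66452057] [70.62900902 11.4628469  -9.38962583]
```

View pics/w5.png

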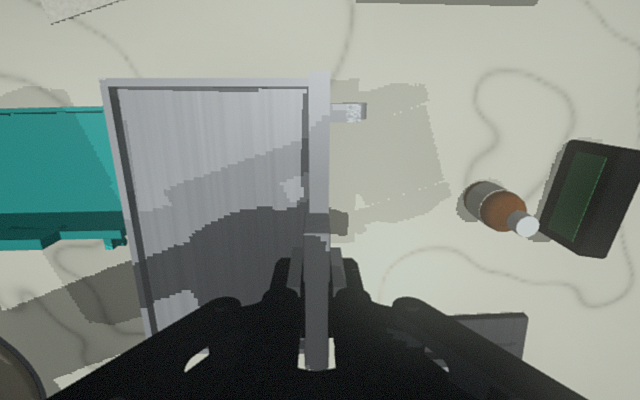

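Call:
carry_out:
  plan:
    - [0,[-15,6,0],[0,0,0]]
    - [0,[-28,12,0],[0,0,0]]
    - [0,[-30,12.5,0],[0,0,0]]
    - [0,[-30,12.5,0],[0,0,0]]
    - [0,[-30,12.5,0],[0,0,0]]
    - [0,[-30,12.5,2],[0,0,0]]
    - [0,[-30,12.5,2],[0,0,0]]
    - [0,[-30,12.5,2],[0,0,0]]
    - [0,[-30,12.5,2],[0,0,0]]
    - [0,[-28,12,2],[0,0,0]]
    - [0,[-17,8,0],[0,0,-0.25]]
    - [0,[0,0,0],[0,0,-0.26]]
    - [0,[0,0,0],[0,0,0]]
    - [0,[0,0,0],[0,0,0]]
    - [0,[0,0,0],[0,0,0]]
    - [0,[0,0,0],[0,0,0]]

```text
time_s: 7.98
eef_pos: [601.7, 4.7, 187.6]
ee_rot: [-0.0, 0.68, 0.733, -0.0]
force: [-0.4, 0.9, -3.2]
grip_width: 0.102
```

Run:
```python
from w import *
d,W=shot('w6')
C=cloud(d,d['tool_from_camera'])
P=W.reshape(-1,3);Q=P[(P[:,2]>207)&(P[:,2]<223)&(P[:,0]>610)&(P[:,0]<720)&(P[:,1]>40)&(P[:,1]<110)]
print(len(Q),cv2.minAreaRect(Q[:,:2].astype(np.float32)))
s=d['s'];p=s['eef_pos'][:2];x=q2R(s['ee_rot'])[:,0];O=np.array([645.7,7.25]);a=np.radians(4.25)
e=np.array([[np.cos(a),np.sin(a)],[-np.sin(a),np.cos(a)]])@(p-O);print('TCP in rack',e,'yaw',np.degrees(np.arctan2(-x[0],x[1])))
```

```text
7.9833 [601.7   4.7 187.6] xaxis [-7.420e-02  9.972e-01  2.000e-04] z [-4.e-04  1.e-04 -1.e+00] F [-0.4  0.9 -3.2] [ 0.02 -0.05 -0.  ] 0.102029335496986
4152 ((657.9945678710938, 78.10962677001953), (36.2933464050293, 30.272613525390625), 4.323615074157715)
TCP in rack [-44.04049734   0.73183812] yaw 4.252655283505211
```

View pics/w6.png

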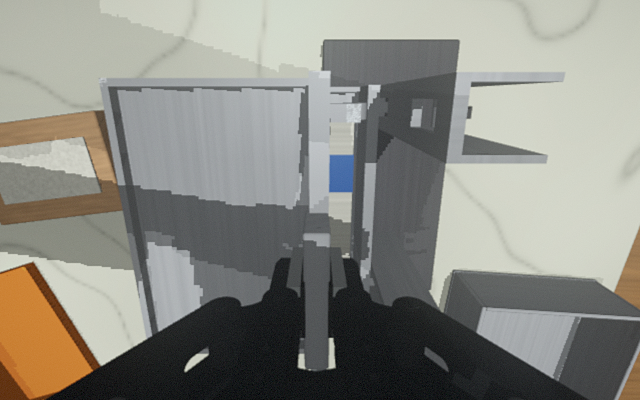

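Run:
```python
from w import *
d=pickle.load(open('w6.pkl','rb'))
cv2.imwrite('pics/w6c.png',cv2.resize(d['color'][60:180,320:480],None,fx=5,fy=5,interpolation=cv2.INTER_NEAREST))
C=cloud(d,d['tool_from_camera'])
for v in range(90,140,4): print(v,[tuple(C[v,u].round(0).astype(int)) if np.isfinite(C[v,u,0]) else 0 for u in (400,408,416,424,432,440,450)])
# depth mask of slot: points deeper than front face plane
m=np.zeros((400,640),bool);m[82:160,385:455]=1
P=C[m];P=P[np.isfinite(P[:,0])];A=np.c_[P[:,0],P[:,2],np.ones(len(P))];k=np.ones(len(P),bool)
for _ in range(10):
    c=np.linalg.lstsq(A[k],P[k,1],rcond=None)[0];r=P[:,1]-A@c;k=abs(r)<1.5
print(c,k.sum(),len(P))
M=(np.abs(C[...,1]-(C[...,0]*c[0]+C[...,2]*c[1]+c[2]))<2)&m
F=C[M];print('face x range',np.percentile(F[:,0],[0.5,99.5]),'z',np.percentile(F[:,2],[0.5,99.5]))
```

```text
90 [(np.int64(80), np.int64(44), np.int64(49)), (np.int64(79), np.int64(45), np.int64(34)), (np.int64(79), np.int64(44), np.int64(17)), (np.int64(79), np.int64(44), np.int64(5)), (np.int64(79), np.int64(44), np.int64(-6)), (np.int64(79), np.int64(44), np.int64(-14)), (np.int64(78), np.int64(45), np.int64(-22))]
94 [(np.int64(78), np.int64(44), np.int64(48)), (np.int64(77), np.int64(44), np.int64(31)), (np.int64(77), np.int64(44), np.int64(18)), (np.int64(77), np.int64(44), np.int64(5)), (np.int64(77), np.int64(44), np.int64(-5)), (np.int64(77), np.int64(44), np.int64(-13)), (np.int64(77), np.int64(44), np.int64(-23))]
98 [(np.int64(75), np.int64(44), np.int64(46)), (np.int64(76), np.int64(44), np.int64(31)), (np.int64(76), np.int64(46), np.int64(23)), (np.int64(76), np.int64(44), np.int64(6)), (np.int64(76), np.int64(44), np.int64(-6)), (np.int64(76), np.int64(44), np.int64(-15)), (np.int64(76), np.int64(44), np.int64(-24))]
102 [(np.int64(73), np.int64(44), np.int64(47)), (np.int64(74), np.int64(44), np.int64(30)), (np.int64(74), np.int64(46), np.int64(22)), (np.int64(71), np.int64(
[... 2413 characters left out ...]
1)), (np.int64(59), np.int64(44), np.int64(24)), (np.int64(60), np.int64(44), np.int64(11)), (np.int64(61), np.int64(44), np.int64(0)), (np.int64(62), np.int64(44), np.int64(-9)), (np.int64(63), np.int64(44), np.int64(-19)), (np.int64(64), np.int64(44), np.int64(-27))]
138 [(np.int64(55), np.int64(44), np.int64(41)), (np.int64(57), np.int64(44), np.int64(25)), (np.int64(58), np.int64(44), np.int64(11)), (np.int64(60), np.int64(44), np.int64(-1)), (np.int64(61), np.int64(44), np.int64(-9)), (np.int64(62), np.int64(44), np.int64(-18)), (np.int64(63), np.int64(44), np.int64(-27))]
[-0.20507265  0.15739815 58.2309586 ] 902 5441
face x range [19.61076661 82.92940008] z [-27.3744996  176.82345971]
```

View pics/w6c.png

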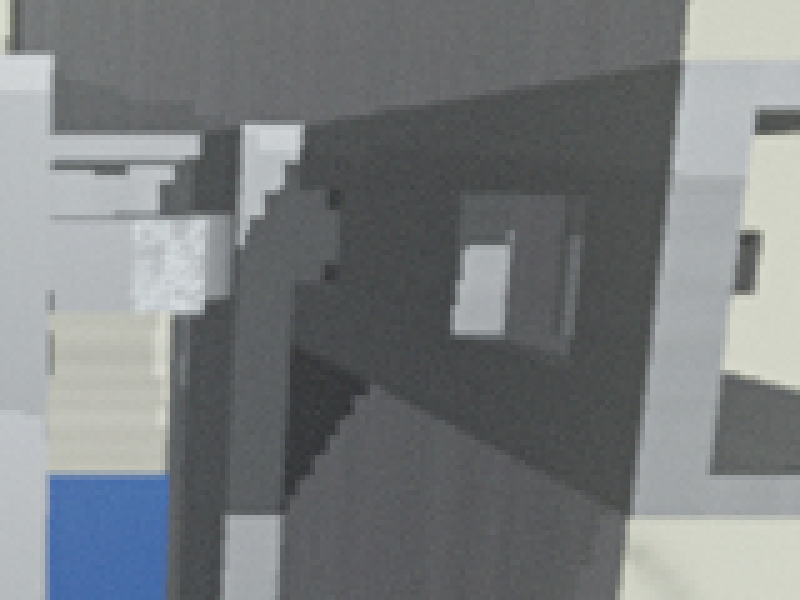

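Slot at (423,113), claw at (352,110). Slot centre is at tool x 69.3 and its lower edge at z 165. The claw is at tool x 70.5 and the face is 44 ahead; this agrees with the rack estimate to 0.2 mm. I'll correct by -1.2 sideways and 3.2 down, then insert partway.

Call:
carry_out:
  plan:
    - [0,[-1.2,0,3.2],[0,0,0]]
    - [0,[0,0,0],[0,0,0]]
    - [0,[0,0,0],[0,0,0]]
    - [0,[0,5,0],[0,0,0]]
    - [0,[0,6,0],[0,0,0]]
    - [0,[0,5,0],[0,0,0]]
    - [0,[0,5,0],[0,0,0]]
    - [0,[0,4,0],[0,0,0]]
    - [0,[0,0,0],[0,0,0]]
    - [0,[0,0,0],[0,0,0]]

```text
time_s: 8.87
eef_pos: [627.1, 4.7, 184.3]
ee_rot: [-0.0, 0.681, 0.733, -0.0]
force: [-0.6, 0.3, -3.1]
grip_width: 0.101
```

```bash
cat > rk.py <<'E'
from w import *
def rackpose():
    s=ctrl.sense();p=s['eef_pos'];O=np.array([645.7,7.25]);a=np.radians(4.25)
    e=np.array([[np.cos(a),np.sin(a)],[-np.sin(a),np.cos(a)]])@(p[:2]-O);x=q2R(s['ee_rot'])
    print(s['time_s'],'TCP in rack',e.round(2),p[2].round(2),'yaw',np.degrees(np.arctan2(-x[0,0],x[1,0])).round(2),'z',x[:,2].round(4),'F',s['force'].round(1),s['wrist_torque'].round(2),s['grip_width'])
E
python3 - <<'E'
from rk import *
rackpose();d,W=shot('w7')
cv2.imwrite('pics/w7c.png',cv2.resize(d['color'][60:180,320:480],None,fx=5,fy=5,interpolation=cv2.INTER_NEAREST))
E
```

```text
8.8667 TCP in rack [-18.76  -1.18] 184.34 yaw 4.23 z [-4.e-04 -0.e+00 -1.e+00] F [-0.6  0.3 -3.1] [ 0.04 -0.05  0.03] 0.10085617350019103
8.8667 [627.1   4.7 184.3] xaxis [-0.0738  0.9973  0.    ] z [-4.e-04 -0.e+00 -1.e+00] F [-0.6  0.3 -3.1] [ 0.04 -0.05  0.03] 0.10085617350019103
```

View pics/w7c.png

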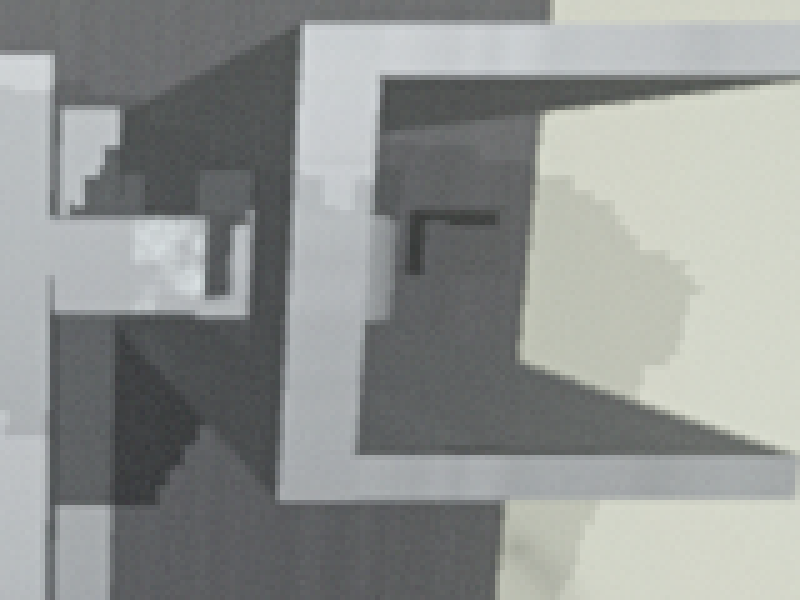

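Call:
carry_out:
  plan:
    - [0,[0.3,4,0],[0,0,0]]
    - [0,[0,4,0],[0,0,0]]
    - [0,[0,3,0],[0,0,0]]
    - [0,[0,0.8,0],[0,0,0]]
    - [0,[0,0,0],[0,0,0]]
    - [0,[0,0,0],[0,0,0]]

```text
time_s: 9.42
eef_pos: [638.7, 5.8, 184.5]
ee_rot: [-0.0, 0.681, 0.733, -0.0]
force: [0.4, 0.3, -3.3]
grip_width: 0.101
```

```bash
python3 -c "
from rk import *
rackpose();d,W=shot('w8')
cv2.imwrite('pics/w8c.png',cv2.resize(d['color'][60:180,320:480],None,fx=5,fy=5,interpolation=cv2.INTER_NEAREST))
"
```

```text
9.4167 TCP in rack [-7.06 -0.89] 184.49 yaw 4.23 z [-2.e-04 -0.e+00 -1.e+00] F [ 0.4  0.3 -3.3] [-0.03 -0.1   0.01] 0.10072847025921519
9.4167 [638.7   5.8 184.5] xaxis [-0.0738  0.9973  0.    ] z [-2.e-04 -0.e+00 -1.e+00] F [ 0.4  0.3 -3.3] [-0.03 -0.1   0.01] 0.10072847025921519
```

View pics/w8c.png

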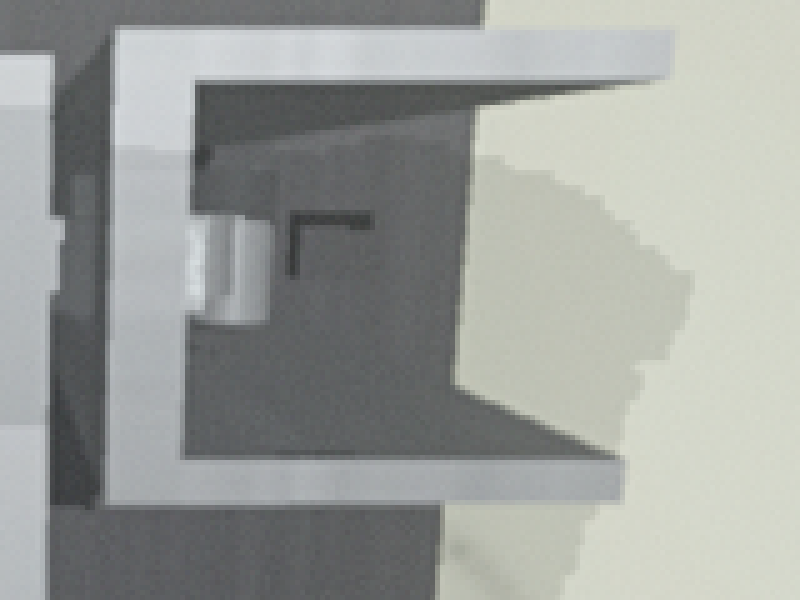

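Call:
carry_out:
  plan:
    - [0,[0,0.5,0],[0,0,0]]
    - [0,[0,0,0],[0,0,0]]
    - [0,[0,0,0],[0,0,0]]

```text
time_s: 9.72
eef_pos: [639.2, 5.9, 184.6]
ee_rot: [0.0, 0.681, 0.733, 0.0]
force: [-0.0, 0.0, -3.0]
grip_width: 0.1
```

Call:
carry_out:
  plan:
    - [0,[0,0.5,0],[0,0,0]]
    - [0,[0,0,0],[0,0,0]]
    - [0,[0,0,0],[0,0,0]]

```text
time_s: 9.97
eef_pos: [639.7, 5.9, 184.6]
ee_rot: [0.0, 0.681, 0.733, 0.0]
force: [-0.0, -0.4, -2.9]
grip_width: 0.102
```

```bash
python3 -c "
from rk import *
rackpose()
"
```

```text
9.9667 TCP in rack [-6.04 -0.94] 184.59 yaw 4.22 z [ 0.  0. -1.] F [-0.  -0.4 -2.9] [ 0.01 -0.06 -0.03] 0.10210957313539584
```

Call:
carry_out:
  plan:
    - [0,[0,0.7,0],[0,0,0]]
    - [0,[0,0,0],[0,0,0]]
    - [0,[0,0,0],[0,0,0]]

```text
time_s: 10.22
eef_pos: [640.5, 6.0, 184.6]
ee_rot: [0.0, 0.681, 0.733, 0.0]
force: [-0.1, 0.1, -3.3]
grip_width: 0.103
```

Call:
carry_out:
  plan:
    - [0,[0,0.7,0],[0,0,0]]
    - [0,[0,0,0],[0,0,0]]
    - [0,[0,0,0],[0,0,0]]

```text
time_s: 10.47
eef_pos: [640.7, 6.0, 184.6]
ee_rot: [-0.0, 0.681, 0.733, -0.0]
force: [-4.5, -0.7, -1.4]
grip_width: 0.103
```

```bash
python3 -c "
from rk import *
rackpose()
"
```

```text
10.4667 TCP in rack [-5.03 -0.9 ] 184.6 yaw 4.23 z [-1.2e-03 -1.0e-04 -1.0e+00] F [-4.5 -0.7 -1.4] [-0.11  0.84  0.02] 0.10340546812064577
```

Call:
carry_out:
  plan:
    - [0,[0,-0.3,2],[0,0,0]]
    - [0,[0,0,2],[0,0,0]]
    - [0,[0,0,1],[0,0,0]]
    - [0,[0,0,0],[0,0,0]]
    - [0,[0,0,0],[0,0,0]]

```text
time_s: 10.88
eef_pos: [640.7, 6.0, 179.0]
ee_rot: [-0.0, 0.681, 0.733, -0.0]
force: [-2.3, -1.6, -5.6]
grip_width: 0.102
```

```bash
python3 -c "
from rk import *
rackpose();d,W=shot('w9')
cv2.imwrite('pics/w9c.png',cv2.resize(d['color'][60:180,320:480],None,fx=5,fy=5,interpolation=cv2.INTER_NEAREST))
"
```

```text
10.8833 TCP in rack [-5.1  -0.88] 179.04 yaw 4.23 z [-8.e-04  1.e-04 -1.e+00] F [-2.3 -1.6 -5.6] [-0.05  0.51  0.05] 0.10243610058575027
10.8833 [640.7   6.  179. ] xaxis [-7.370e-02  9.973e-01  2.000e-04] z [-8.e-04  1.e-04 -1.e+00] F [-2.3 -1.6 -5.6] [-0.05  0.51  0.05] 0.10243610058575027
```

View pics/w9c.png

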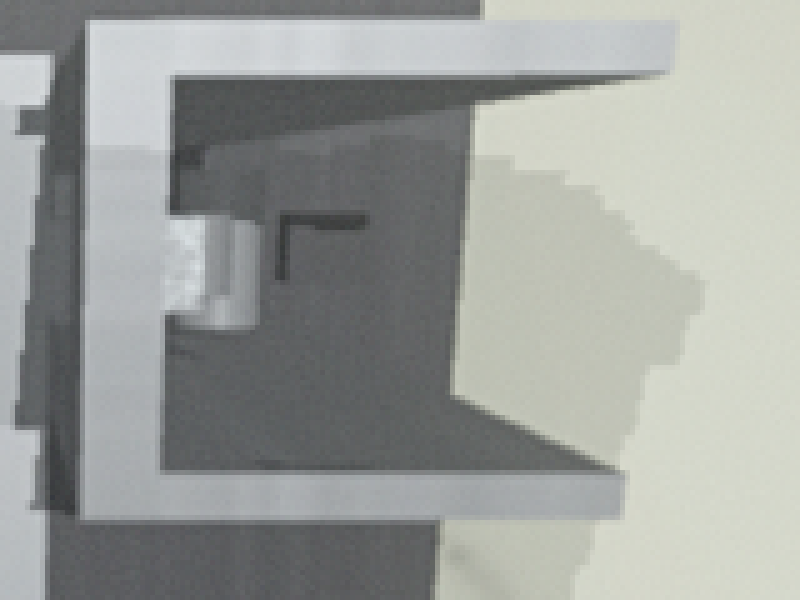

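Call:
carry_out:
  plan:
    - [0,[0,0,1.5],[0,0,0]]
    - [0,[0,0,1.5],[0,0,0]]
    - [0,[0,0,0],[0,0,0]]
    - [0,[0,0,0],[0,0,0]]

```text
time_s: 11.27
eef_pos: [640.7, 6.0, 177.8]
ee_rot: [0.0, 0.681, 0.733, 0.0]
force: [-8.4, 0.2, 4.1]
grip_width: 0.103
```

Call:
carry_out:
  plan:
    - [0,[0,0,1.5],[0,0,0]]
    - [0,[0,0,1.5],[0,0,0]]
    - [0,[0,0,0],[0,0,0]]
    - [0,[0,0,0],[0,0,0]]

```text
time_s: 11.6
eef_pos: [640.6, 6.0, 175.4]
ee_rot: [0.0, 0.68, 0.733, 0.0]
force: [-11.2, 0.6, 7.8]
grip_width: 0.098
```

```bash
python3 -c "
from rk import *
rackpose()"
```

```text
11.6 TCP in rack [-5.22 -0.89] 175.37 yaw 4.23 z [ 6.e-04 -5.e-04 -1.e+00] F [-11.2   0.6   7.8] [-0.05  1.59  0.09] 0.09830134974002003
```

Call:
carry_out:
  plan:
    - [0,[0,0,1.5],[0,0,0]]
    - [0,[0,0,1.5],[0,0,0]]
    - [0,[0,0,0],[0,0,0]]
    - [0,[0,0,0],[0,0,0]]

```text
time_s: 11.93
eef_pos: [640.6, 6.0, 171.1]
ee_rot: [-0.0, 0.681, 0.733, -0.0]
force: [-7.8, -0.5, 1.6]
grip_width: 0.102
```

Call:
carry_out:
  plan:
    - [0,[0,0,1.5],[0,0,0]]
    - [0,[0,0,1.5],[0,0,0]]
    - [0,[0,0,0],[0,0,0]]
    - [0,[0,0,0],[0,0,0]]

```text
time_s: 12.27
eef_pos: [640.5, 6.0, 167.1]
ee_rot: [-0.0, 0.681, 0.733, -0.0]
force: [-4.8, -0.9, -6.7]
grip_width: 0.1
```

```bash
python3 -c "
from rk import *
rackpose();d,W=shot('w10')
cv2.imwrite('pics/w10c.png',cv2.resize(d['color'][60:180,320:480],None,fx=5,fy=5,interpolation=cv2.INTER_NEAREST))
"
```

```text
12.2667 TCP in rack [-5.24 -0.86] 167.07 yaw 4.23 z [-1.2e-03  1.0e-04 -1.0e+00] F [-4.8 -0.9 -6.7] [-0.12  0.75  0.12] 0.10043499116862718
12.2667 [640.5   6.  167.1] xaxis [-7.370e-02  9.973e-01  2.000e-04] z [-1.2e-03  1.0e-04 -1.0e+00] F [-4.8 -0.9 -6.7] [-0.12  0.75  0.12] 0.10043499116862718
```

View pics/w10.png

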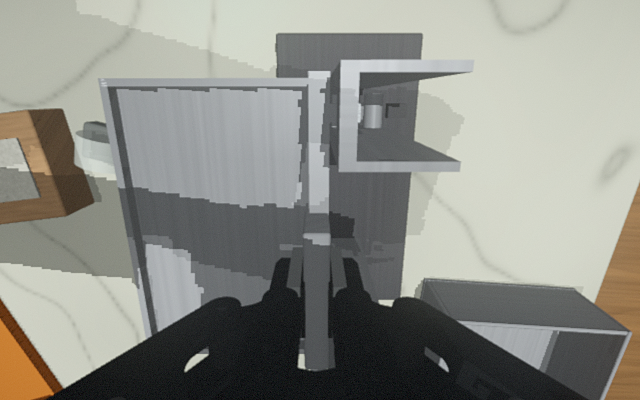

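Call:
carry_out:
  plan:
    - [0,[0,0,1],[0,0,0]]
    - [0,[0,0,1],[0,0,0]]
    - [0,[0,0,0],[0,0,0]]
    - [0,[0,0,0],[0,0,0]]

```text
time_s: 12.65
eef_pos: [640.6, 6.0, 165.2]
ee_rot: [-0.0, 0.681, 0.733, -0.0]
force: [-4.8, -0.7, -7.1]
grip_width: 0.107
```

Call:
carry_out:
  plan:
    - [0,[0,0,1],[0,0,0]]
    - [0,[0,0,1],[0,0,0]]
    - [0,[0,0,0],[0,0,0]]
    - [0,[0,0,0],[0,0,0]]

```text
time_s: 12.98
eef_pos: [640.6, 6.0, 165.1]
ee_rot: [0.0, 0.681, 0.733, 0.0]
force: [-10.1, -1.1, 4.1]
grip_width: 0.101
```

```bash
python3 -c "
from rk import *
rackpose()"
```

```text
12.9833 TCP in rack [-5.14 -0.88] 165.1 yaw 4.23 z [ 4.e-04 -3.e-04 -1.e+00] F [-10.1  -1.1   4.1] [-0.04  1.83  0.01] 0.10107597263760701
```

Call:
carry_out:
  plan:
    - [0,[0,0,1.5],[0,0,0]]
    - [0,[0,0,1.5],[0,0,0]]
    - [0,[0,0,0],[0,0,0]]
    - [0,[0,0,0],[0,0,0]]

```text
time_s: 13.32
eef_pos: [640.8, 6.0, 164.9]
ee_rot: [0.001, 0.68, 0.733, 0.0]
force: [-17.8, 0.2, 19.7]
grip_width: 0.102
```

Call:
carry_out:
  plan:
    - [0,[0,-0.3,-2],[0,0,0]]
    - [0,[0,-0.3,-2],[0,0,0]]
    - [0,[0,0,0],[0,0,0]]
    - [0,[0,0,0],[0,0,0]]

```text
time_s: 13.65
eef_pos: [640.6, 6.0, 165.2]
ee_rot: [0.0, 0.681, 0.733, 0.0]
force: [-4.1, 0.2, -0.6]
grip_width: 0.102
```

```bash
python3 -c "
from rk import *
rackpose()"
```

```text
13.65 TCP in rack [-5.2  -0.89] 165.15 yaw 4.23 z [ 1.3e-03 -1.0e-04 -1.0e+00] F [-4.1  0.2 -0.6] [ 0.09  0.72 -0.02] 0.10154978556727048
```

Call:
carry_out:
  plan:
    - [45,[0,0,0],[0,0,0]]
    - [45,[0,0,0],[0,0,0]]
    - [45,[0,0,0],[0,0,0]]
    - [45,[0,0,0],[0,0,0]]
    - [45,[0,0,0],[0,0,0]]
    - [45,[0,0,-15],[0,0,0]]
    - [45,[0,0,-30],[0,0,0]]
    - [45,[0,0,-40],[0,0,0]]
    - [85,[25,-25,-20],[0,0,0]]
    - [85,[0,0,0],[0,0,0]]
    - [85,[0,0,0],[0,0,0]]
    - [85,[0,0,0],[0,0,0]]

```text
time_s: 14.65
eef_pos: [613.4, 28.9, 269.0]
ee_rot: [-0.0, 0.681, 0.733, -0.0]
force: [-0.6, 0.6, -0.3]
grip_width: 0.995
```

```bash
python3 -c "
from rk import *
rackpose();d,W=shot('w11')
t=ctrl.capture('top');pickle.dump(t,open('top1.pkl','wb'));s=ctrl.capture('scene');cv2.imwrite('pics/scene1.png',s['color']);cv2.imwrite('pics/sc1c.png',cv2.resize(s['color'][180:350,260:440],None,fx=4,fy=3.5,interpolation=cv2.INTER_NEAREST))
C=W
m=np.isfinite(C[...,2])&(C[...,2]>112)&(C[...,2]<135)&(C[...,0]>535)&(C[...,0]<632)&(abs(C[...,1]-5)<70)
P=C[m];A=np.c_[P[:,0]-580,P[:,1],np.ones(len(P))];k=np.ones(len(P),bool)
for _ in range(5):
    c=np.linalg.lstsq(A[k],P[k,2],rcond=None)[0];k=abs(P[:,2]-A@c)<2
print(len(P),c,np.degrees(c[:2]))
Q=C[(C[...,2]>192)&(C[...,2]<206)&(C[...,0]>610)&(C[...,0]<660)&(abs(C[...,1]-5)<45)]
print('ear',len(Q),Q.mean(0),cv2.minAreaRect(Q[:,:2].astype(np.float32)))
"
```

```text
14.65 TCP in rack [-30.59  24.01] 269.0 yaw 4.23 z [-7.e-04 -1.e-04 -1.e+00] F [-0.6  0.6 -0.3] [ 0.02 -0.04 -0.03] 0.9947391612165349
14.65 [613.4  28.9 269. ] xaxis [-0.0738  0.9973 -0.    ] z [-7.e-04 -1.e-04 -1.e+00] F [-0.6  0.6 -0.3] [ 0.02 -0.04 -0.03] 0.9947391612165349
15468 [-8.75139478e-03 -8.44050823e-04  1.21309513e+02] [-0.50141799 -0.04836055]
ear 1217 [638.95795495   8.91190831 198.42214088] ((639.4890747070312, 7.114301681518555), (10.271880149841309, 59.73576354980469), 4.2762250900268555)
```

View pics/w11.png

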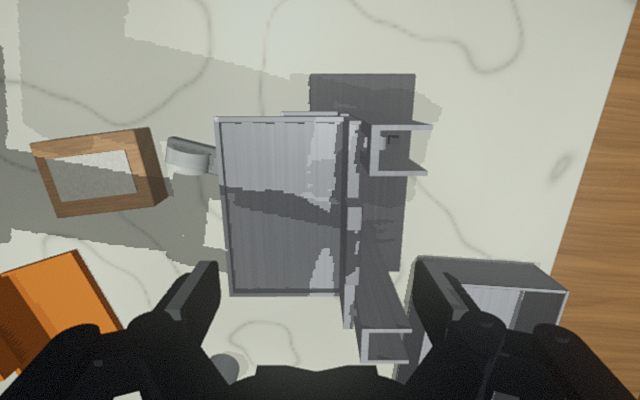

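View pics/sc1c.png

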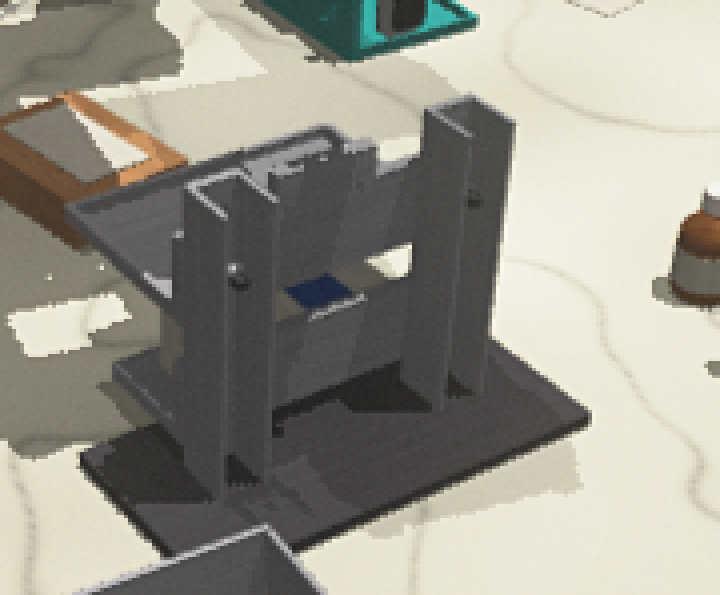

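Shelf is home: tray top at 121.3 (expected 121), yaw 4.28° against the rack's 4.25°, pitch about 0.5°, which I'll recheck later. The wrist view shows the shelf flush at (285,205). Now the canister, with the jaws turned to lie along y.

Call:
carry_out:
  plan:
    - [85,[0,0,0],[0,0,-1.154]]
    - [85,[0,0,0],[0,0,-1.154]]
    - [85,[0,0,0],[0,0,-1.154]]
    - [85,[0,0,0],[0,0,-1.154]]
    - [85,[0,0,0],[0,0,-1.154]]
    - [85,[0,0,0],[0,0,-1.154]]
    - [85,[0,0,0],[0,0,-1.154]]
    - [85,[0,0,0],[0,0,-1.154]]
    - [85,[0,0,0],[0,0,-1.154]]
    - [85,[0,0,0],[0,0,-1.154]]
    - [85,[0,0,0],[0,0,-1.154]]
    - [85,[0,0,0],[0,0,-1.154]]
    - [85,[0,0,0],[0,0,-1.154]]
    - [85,[16.8,-35.2,0],[0,0,0]]
    - [85,[16.8,-35.2,0],[0,0,0]]
    - [85,[16.8,-35.2,0],[0,0,0]]
    - [85,[16.8,-35.2,0],[0,0,0]]
    - [85,[16.8,-35.2,5],[0,0,0]]
    - [85,[16.8,-35.2,15],[0,0,0]]
    - [85,[16.8,-35.2,15],[0,0,0]]

```text
time_s: 16.47
eef_pos: [513.6, -227.3, 233.9]
ee_rot: [0.0, -0.037, 0.999, -0.0]
force: [1.0, -0.2, -0.4]
grip_width: 0.997
```

Call:
carry_out:
  plan:
    - [85,[16.8,-35.2,12],[0,0,0]]
    - [85,[16.8,-35.2,12],[0,0,0]]
    - [85,[0,0,0],[0,0,0]]
    - [85,[0,0,0],[0,0,0]]
    - [85,[0,0,0],[0,0,0]]

```text
time_s: 16.88
eef_pos: [486.3, -297.8, 210.3]
ee_rot: [-0.0, -0.037, 0.999, 0.0]
force: [-0.4, -0.3, 0.3]
grip_width: 0.996
```

```bash
python3 -c "
from rk import *
d,W=shot('w12');P=W.reshape(-1,3)
Q=P[(P[:,2]>72)&(P[:,2]<84)&(P[:,0]>450)&(P[:,0]<535)&(P[:,1]>-340)&(P[:,1]<-255)]
print(len(Q),Q.mean(0),cv2.minEnclosingCircle(Q[:,:2].astype(np.float32)))
Q=P[(P[:,2]>87)&(P[:,2]<98)&(P[:,0]>450)&(P[:,0]<535)&(P[:,1]>-340)&(P[:,1]<-255)]
print('knob',len(Q),Q.mean(0),cv2.minEnclosingCircle(Q[:,:2].astype(np.float32)) if len(Q) else 0)
"
```

```text
16.8833 [ 486.3 -297.8  210.3] xaxis [-9.973e-01 -7.350e-02  3.000e-04] z [-3.e-04  7.e-04 -1.e+00] F [-0.4 -0.3  0.3] [-0.    0.03 -0.01] 0.9962266295870328
2632 [ 490.40710791 -298.88428189   77.65391701] ((491.94818115234375, -298.9533996582031), 26.40138816833496)
knob 143 [ 491.16627507 -299.05858468   89.91772176] ((491.8584289550781, -299.05609130859375), 6.003396511077881)
```

View pics/w12.png

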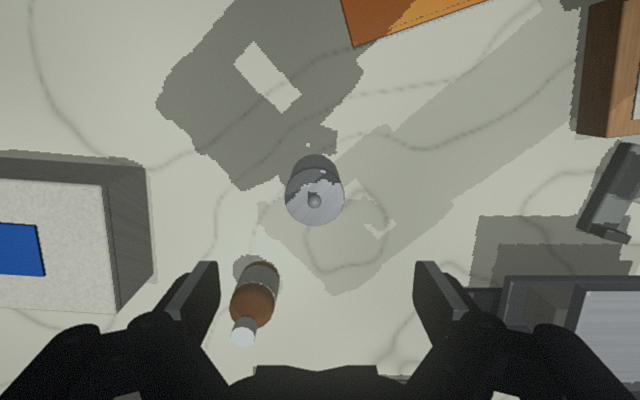

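Call:
carry_out:
  plan:
    - [85,[-5.5,-1.6,15],[0,0,0]]
    - [85,[0,0,35],[0,0,0]]
    - [85,[0,0,38],[0,0,0]]
    - [85,[0,0,35],[0,0,0]]
    - [85,[0,0,30],[0,0,0]]
    - [85,[0,0,16],[0,0,0]]
    - [85,[0,0,8],[0,0,0]]
    - [85,[0,0,0],[0,0,0]]
    - [85,[0,0,0],[0,0,0]]
    - [40,[0,0,0],[0,0,0]]
    - [40,[0,0,0],[0,0,0]]
    - [40,[0,0,0],[0,0,0]]
    - [40,[0,0,0],[0,0,0]]
    - [40,[0,0,0],[0,0,0]]
    - [40,[0,0,0],[0,0,0]]
    - [40,[0,0,0],[0,0,0]]
  grip_force: 40

```text
time_s: 18.27
eef_pos: [492.3, -299.4, 35.0]
ee_rot: [0.001, -0.037, 0.999, -0.001]
force: [-1.1, 1.7, 5.3]
grip_width: 0.613
```

Call:
carry_out:
  plan:
    - [40,[0,0,-5],[0,0,0]]
    - [40,[0,0,-15],[0,0,0]]
    - [40,[0,0,-30],[0,0,0]]
    - [40,[0,0,-35],[0,0,0]]
    - [40,[0,0,-35],[0,0,0]]
    - [40,[0,0,-30],[0,0,0]]
    - [40,[0,0,-20],[0,0,0]]
    - [40,[0,0,0],[0,0,0]]
    - [40,[0,0,0],[0,0,0]]
    - [40,[0,0,0],[0,0,0]]

```text
time_s: 19.1
eef_pos: [491.2, -298.6, 202.2]
ee_rot: [-0.001, -0.037, 0.999, 0.001]
force: [0.6, -0.5, -1.9]
grip_width: 0.609
```

```bash
python3 -c "
from rk import *
rackpose();d,W=shot('w13')
C=cloud(d,d['tool_from_camera'])
P=C[60:330,230:410].reshape(-1,3);P=P[(abs(P[:,0])<60)&(abs(P[:,1])<24)]
h,e=np.histogram(P[:,2],np.arange(-80,60,4));print([(int(a),int(b)) for a,b in zip(e,h) if b>50])
"
```

```text
19.1 TCP in rack [-176.72 -293.57] 202.19 yaw 94.23 z [-0.0019  0.0018 -1.    ] F [ 0.6 -0.5 -1.9] [0.02 0.01 0.  ] 0.609088966072513
19.1 [ 491.2 -298.6  202.2] xaxis [-0.9973 -0.0738  0.0018] z [-0.0019  0.0018 -1.    ] F [ 0.6 -0.5 -1.9] [0.02 0.01 0.  ] 0.609088966072513
[(-68, 106), (-52, 102), (-48, 128), (-44, 8249), (-40, 612), (-36, 461), (-32, 401), (-28, 461), (-24, 420), (-20, 389), (-16, 354), (-12, 323), (-8, 295), (-4, 285), (0, 254), (4, 242), (8, 227), (12, 208), (16, 196), (20, 178), (24, 179), (28, 155)]
```

View pics/w13.png

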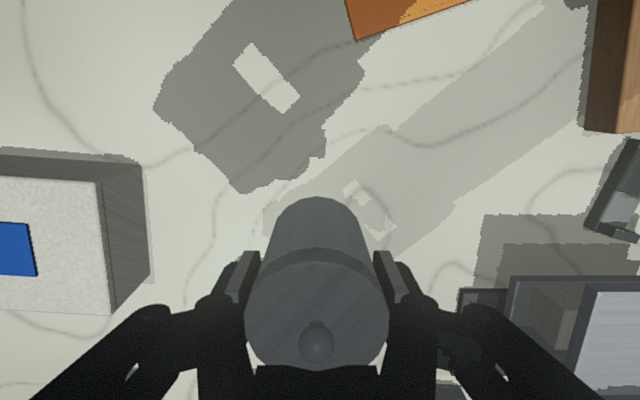

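Call:
carry_out:
  plan:
    - [40,[-5,12,0],[0,0,0]]
    - [40,[-8,22,0],[0,0,0]]
    - [40,[-11,28,0],[0,0,0]]
    - [40,[-11,28,0],[0,0,0]]
    - [40,[-11,28,0],[0,0,0]]
    - [40,[-11,28,0],[0,0,0]]
    - [40,[-11,28,0],[0,0,0]]
    - [40,[-11,28,0],[0,0,0]]
    - [40,[-11,28,0],[0,0,0]]
    - [40,[-11,28,0],[0,0,0]]
    - [40,[-8,22,0],[0,0,0]]
    - [40,[-5,13,0],[0,0,0]]
    - [40,[0,0,0],[0,0,0]]
    - [40,[0,0,0],[0,0,0]]
    - [40,[0,0,0],[0,0,0]]
    - [40,[0,0,0],[0,0,0]]

```text
time_s: 20.48
eef_pos: [583.6, 0.4, 203.5]
ee_rot: [-0.0, -0.036, 0.999, -0.0]
force: [0.3, 0.4, -2.8]
grip_width: 0.599
```

```bash
python3 -c "
from rk import *
rackpose();d,W=shot('w14')
t=ctrl.capture('top');cv2.imwrite('pics/top2.png',cv2.resize(t['color'][80:240,250:450],None,fx=4,fy=3.5))
"
```

```text
20.4833 TCP in rack [-62.45  -2.18] 203.53 yaw 94.16 z [-4.e-04 -2.e-04 -1.e+00] F [ 0.3  0.4 -2.8] [-0.01  0.03  0.01] 0.5992742855370313
20.4833 [5.836e+02 4.000e-01 2.035e+02] xaxis [-9.974e-01 -7.250e-02  4.000e-04] z [-4.e-04 -2.e-04 -1.e+00] F [ 0.3  0.4 -2.8] [-0.01  0.03  0.01] 0.5992742855370313
```

View pics/w14.png

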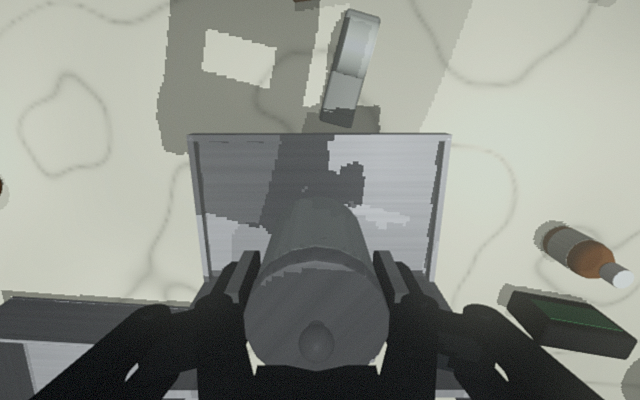

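Call:
carry_out:
  plan:
    - [40,[0,1.8,10],[0,0,0]]
    - [40,[0,0,14],[0,0,0]]
    - [40,[0,0,10],[0,0,0]]
    - [40,[0,0,6],[0,0,0]]
    - [40,[0,0,4],[0,0,0]]
    - [40,[0,0,0],[0,0,0]]
    - [40,[0,0,0],[0,0,0]]
    - [40,[0,0,0],[0,0,0]]

```text
time_s: 21.25
eef_pos: [584.0, 3.3, 160.3]
ee_rot: [0.001, -0.037, 0.999, -0.0]
force: [0.2, -0.0, -2.0]
grip_width: 0.608
```

Call:
carry_out:
  plan:
    - [40,[0,0,1.2],[0,0,0]]
    - [40,[0,0,0],[0,0,0]]
    - [40,[0,0,0],[0,0,0]]

```text
time_s: 21.5
eef_pos: [583.7, 3.4, 158.6]
ee_rot: [0.0, -0.037, 0.999, -0.0]
force: [-0.4, -0.5, -2.1]
grip_width: 0.602
```

Call:
carry_out:
  plan:
    - [40,[0,0,0.8],[0,0,0]]
    - [40,[0,0,0],[0,0,0]]
    - [40,[0,0,0],[0,0,0]]

```text
time_s: 21.75
eef_pos: [583.7, 3.4, 157.7]
ee_rot: [-0.0, -0.037, 0.999, 0.0]
force: [-0.0, -0.1, -1.5]
grip_width: 0.603
```

```bash
python3 -c "
from rk import *
rackpose()"
```

```text
21.75 TCP in rack [-62.17   0.72] 157.66 yaw 94.24 z [-1.e-04  0.e+00 -1.e+00] F [-0.  -0.1 -1.5] [0.04 0.06 0.03] 0.6030664950994068
```

Call:
carry_out:
  plan:
    - [40,[0,0,0.8],[0,0,0]]
    - [40,[0,0,0],[0,0,0]]
    - [40,[0,0,0],[0,0,0]]

```text
time_s: 22.0
eef_pos: [583.7, 3.4, 156.8]
ee_rot: [-0.0, -0.037, 0.999, 0.0]
force: [0.1, -0.2, -1.6]
grip_width: 0.606
```

Call:
carry_out:
  plan:
    - [40,[0,0,0.7],[0,0,0]]
    - [40,[0,0,0],[0,0,0]]
    - [40,[0,0,0],[0,0,0]]

```text
time_s: 22.25
eef_pos: [583.8, 3.3, 156.3]
ee_rot: [0.0, -0.037, 0.999, -0.0]
force: [0.4, 0.3, -0.4]
grip_width: 0.606
```

Call:
carry_out:
  plan:
    - [40,[0,0,0.3],[0,0,0]]
    - [40,[0,0,0],[0,0,0]]
    - [54,[0,0,0],[0,0,0]]
    - [57,[0,0,0],[0,0,0]]
    - [62,[0,0,0],[0,0,0]]
    - [70,[0,0,0],[0,0,0]]
    - [80,[0,0,0],[0,0,0]]
    - [80,[0,0,0],[0,0,0]]
    - [80,[0,0,0],[0,0,0]]
    - [80,[0,0,-10],[0,0,0]]
    - [80,[0,0,-25],[0,0,0]]
    - [80,[0,0,-35],[0,0,0]]
    - [80,[0,0,-35],[0,0,0]]
    - [80,[0,0,-30],[0,0,0]]
    - [80,[0,0,0],[0,0,0]]
    - [80,[0,0,0],[0,0,0]]

```text
time_s: 23.58
eef_pos: [584.0, 3.3, 292.9]
ee_rot: [0.002, -0.037, 0.999, -0.0]
force: [0.4, -0.1, -0.1]
grip_width: 0.936
```

```bash
cat > chk.py <<'E'
from rk import *
rackpose();d,W=shot('w15')
t=ctrl.capture('top');cv2.imwrite('pics/top3.png',t['color'])
s=ctrl.capture('scene');cv2.imwrite('pics/sc3c.png',cv2.resize(s['color'][150:350,240:460],None,fx=3.6,fy=3,interpolation=cv2.INTER_NEAREST))
a=np.radians(4.25);R2=np.array([[np.cos(a),np.sin(a)],[-np.sin(a),np.cos(a)]])
P=W.reshape(-1,3).copy();P=P[np.isfinite(P[:,2])];P[:,:2]=(P[:,:2]-[645.7,7.25])@R2.T
Q=P[(P[:,2]>112)&(P[:,2]<130)&(P[:,0]>-108)&(P[:,0]<-15)&(abs(P[:,1])<78)]
A=np.c_[Q[:,0]+60,Q[:,1],np.ones(len(Q))];k=np.ones(len(Q),bool)
for _ in range(5):
    c=np.linalg.lstsq(A[k],Q[k,2],rcond=None)[0];k=abs(Q[:,2]-A@c)<2
print('floor',len(Q),c,np.degrees(c[:2]))
Q=P[(P[:,2]>194)&(P[:,2]<204)&(P[:,0]>-100)&(P[:,0]<-25)&(abs(P[:,1])<40)]
print('rim',len(Q),Q.mean(0),cv2.minEnclosingCircle(Q[:,:2].astype(np.float32)))
A=np.c_[Q[:,:2]-Q[:,:2].mean(0),np.ones(len(Q))];c=np.linalg.lstsq(A,Q[:,2],rcond=None)[0];print('rim tilt',np.degrees(c[:2]))
Q=P[(P[:,2]>192)&(P[:,2]<206)&(P[:,0]>-20)&(P[:,0]<15)&(abs(P[:,1])<45)]
if len(Q)>9:print('ear',len(Q),Q.mean(0),cv2.minAreaRect(Q[:,:2].astype(np.float32)))
E
python3 chk.py
```

```text
23.5833 TCP in rack [-61.8    0.65] 292.92 yaw 94.24 z [ 3.7e-03 -7.0e-04 -1.0e+00] F [ 0.4 -0.1 -0.1] [0.02 0.01 0.02] 0.9360919770674156
23.5833 [584.    3.3 292.9] xaxis [-0.9973 -0.0739 -0.0036] z [ 3.7e-03 -7.0e-04 -1.0e+00] F [ 0.4 -0.1 -0.1] [0.02 0.01 0.02] 0.9360919770674156
floor 11024 [ 5.16970509e-04 -1.52318575e-04  1.20569973e+02] [ 0.02962023 -0.00872721]
rim 3452 [-63.68838603   1.24525695 198.49738266] ((-62.10871505737305, 1.3111298084259033), 26.43364906311035)
rim tilt [0.37119676 0.01325223]
ear 1090 [ -8.43268412  -0.34057247 197.70645282] ((-7.4751105308532715, -0.4016246795654297), (10.714615821838379, 59.530914306640625), 0.4815986454486847)
```

View pics/w15.png

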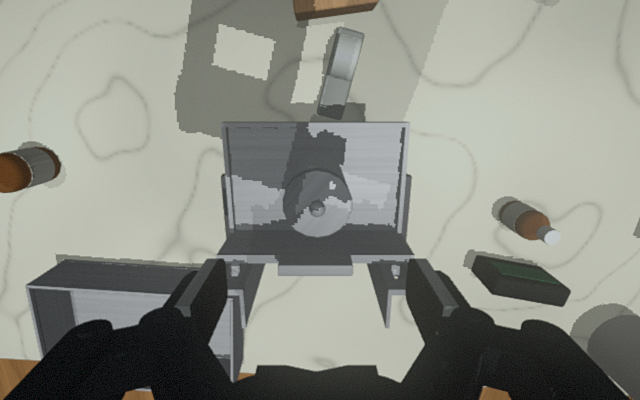

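View pics/sc3c.png

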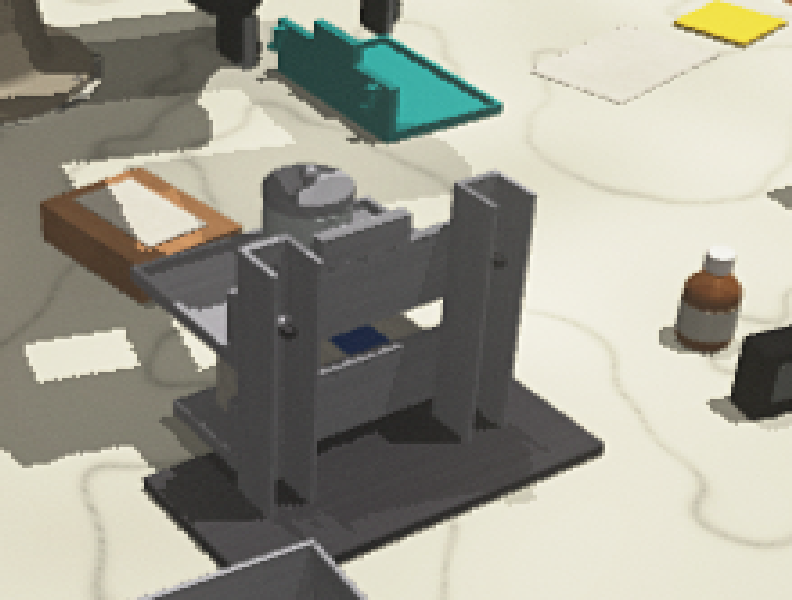

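Run:
```python
from rk import *
a=pickle.load(open('top0.pkl','rb'));b=ctrl.capture('top')
A=cloud(a);B=cloud(b)
for n,(u,v,r,z0,z1) in dict(botA=(255,143,12,40,95),botB=(467,160,15,40,115),timer=(253,115,22,55,72),disp=(337,200,22,25,62)).items():
    f=lambda W:[(len(P),P.mean(0).round(1)) for P in [W[v-r:v+r,u-r:u+r].reshape(-1,3)] for P in [P[(P[:,2]>z0)&(P[:,2]<z1)]]]
    print(n,f(A),f(B))
s=ctrl.sense();print(s['time_s'],s['force'])
print(ctrl.finish_job())
```

```text
botA [(143, array([635.6, 274.4,  62.7]))] [(140, array([636. , 274.3,  62.8]))]
botB [(243, array([ 611.8, -348.1,   75.7]))] [(236, array([ 612.1, -348.1,   75.9]))]
timer [(318, array([723.3, 288.5,  63.6]))] [(318, array([723.5, 287.7,  63.3]))]
disp [(211, array([464.7,  17.7,  44.5]))] [(14, array([420.7, -25.9,  40.6]))]
23.7833 [-0.64205648 -0.36932986 -0.05857916]
the job is handed in; nothing more can be done
None
```

The shelf is up on the rack and the canister stands upright on its tray. I handed the job in at about 23.8 s of the 58 s allowed; no verdict was reported.

- **Shelf:** I picked up the grey steel shelf by its ear, passed both claws through the upper slots, and pressed it down past the catches. It met about 11 N of resistance, which then fell away, and it stopped at the expected home height. I pressed with about 20 N before letting go.
- **Shelf level:** right after release, before the canister was on it, the shelf showed a pitch of about 0.5°. In the last check the tray floor was at 120.6 mm (expected 121) and level to within 0.03°. The rack front first came out about 1.4 mm off from the camera estimate, so I set that depth by contact instead.
- **Canister:** it stands near the middle of the tray, with its rim at 198.5 mm (expected about 199). The rim tilt of 0.4° is about the measurement noise. The gripper was clear and the measured force was about zero.
- **Bystanders:** the two bottles and the timer measured within 1 mm of where they started. The last check could not confirm the tape dispenser, because the view from above was blocked there. In the wrist pictures it stands upright and apparently undisturbed, and the arm never went near it at low height.

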